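Press the loose chrome driver back into its foam cutout

TASK

One chrome screwdriver of the set is lying out on the bench. Pick it up and press it into the empty middle cutout of the foam tray, handle in the wide part and shaft in the narrow channel, until it is fully home on the cutout's floor and level with its two neighbours. Let go of it, and leave the yellow capacitor tray and the green spring dish where they are.

Things in the scene. Friction and masses are not known exactly. Their poses are not given: they have to be found in the camera images.
- driver_handle (a point): Centre of the handle, on its axis, of the loose chrome screwdriver (164 mm long, 55 to 90 g), lying on the bench, axis 9 mm up. Handle: eight-sided bar 18 mm across flats, 76 mm long (38 mm each way from here), flats at top, bottom and sides, blue rings near its ends, then a round cap behind and a cone in front, 8 mm each. +x runs from handle to blade; the balance point is near here.
- driver_blade (a point): Tip of the same driver's blade, on its axis, 118 mm from the handle's centre. The shaft is 5 mm thick and 72 mm long with the blade.
- cutout (a point): Where the handle's centre lies when the driver is fully home in the empty middle cutout of the foam tray, 25 mm above the bench. +x points along the cutout from the handle's wide part to the shaft's channel, z up. The yellow floor under the handle is 9 mm below. The wide part is 100 mm long, centred here: 4 mm to spare at each end. The shaft's channel ahead is 12 mm wide, 74 mm long.
- foam_top (a point): Point straight above the cutout point, level with the dark foam's top, 31 mm above the bench, 15 mm above the cutout's floor; a driver at home stands 3 mm proud of it. Springy foam lips at both ends of the wide part are 14 mm apart: laid in, the driver stays lying on their slopes about 6 mm above home; a push of some 10 to 16 N down on the middle of the handle seats it, and it then stays.
- tray: The set's open tray, fixed: black shell 190 x 190 mm, 32 mm high, dark foam over a yellow layer; origin at the centre of its underside, +x as for the cutout. The set's two other drivers are fixed at home 68 mm to either side of the middle cutout, parallel to it. A finger trough 46 mm wide, floor 10 mm above the bench, crosses the foam under the handles' middles: fingers fit there beside the handle.
- cap_tray: Yellow divided tray with small capacitors, 92 x 68 x 22 mm, loose; origin at the centre of its underside. A bystander.
- spring_dish: Green ceramic dish with tiny springs, 82 mm across, 26 mm high, loose; origin at the centre of its underside. A bystander.
There are look-alikes about, which are no part of the job. Of the things shaped like the part that bears driver_handle, the bare steel one is meant.

How it is judged:
At the end, for the whole second after the job is handed in: The driver lies at rest, pressed home in the middle cutout: the handle's centre within 2.5 mm of the home height, within 7 mm along and 4 mm across the cutout, its axis within 0.06 rad of the cutout's, blade in the channel (z of driver_handle in the frame of cutout between -0.003 and 0.0025 m and x of driver_handle in the frame of cutout between -0.007 and 0.007 m and y of driver_handle in the frame of cutout between -0.004 and 0.004 m and angle between the x axis of driver_handle and the x axis of cutout, either way round below 0.06 rad and x of driver_blade in the frame of cutout above 0.1 m and linear speed of driver below 0.02 m/s); the robot touches nothing.
It fails at once if the capacitor tray or the spring dish is moved by more than 30 mm (distance of any of cap_tray, spring_dish from where it was at the start of the episode above 0.03 m).
It also fails if it takes over 42 s, if anything falls off the work surface, if the arm or the gripper's body presses on something with over 40 N, if the wrist force passes 120 N, or if a joint passes its speed limit or range.

ROBOT

A 6-joint arm with a two-finger parallel gripper is mounted at the origin on the work surface. World frame = base frame: x ahead of the robot, y to its left, z up, the work surface at z = 0. Lengths are in m, angles in rad, forces in N, time in s.
With the tool pointing down it reaches from about 0.425 to 0.925 m from the base axis. Payload 12.5 kg.
Tool frame: the origin (TCP) lies midway between the tips of the shut fingers; the grasp point (between the pads) lies 19 mm behind it; z points along the fingers, y is the line along which they close (so a half turn about z gives the same grasp; the last joint's range is limited). The gripper opens to 85 mm and grips with 20 to 120 N. Pads are 22 mm wide; open, the fingers measure 114 mm over their backs; the gripper's body (76 mm by 85 mm) begins 54 mm behind the grasp point. The pads swing forward as they close: fully open they stand 13 mm farther back than shut.
Start: joints at [-0.106, 0.491, 1.559, -0, 1.092, -0.106], TCP at [0.625, 0, 0.207] pointing down, gripper open.
Joint ranges: [-3.1, 3.1], [-0.84, 2.19], [0.05, 2.79], [-1.13, 4.28], [0.06, 2.93], [-2.69, 2.69]. Speed limits (rad/s): [2.22, 2.22, 2.79, 3.14, 3.14, 3.14].

INTERFACE

Orientations are given as a unit quaternion [x, y, z, w].
In Python, from cell import telemetry, grab_frame, order, finder gives the robot as it stands.
- The arm moves only by the tool apply_moves, never from a script. Its argument "deltas" is a list of rows, each an object of numbers: "dx", "dy", "dz": the shift along the tool's x, y, z in cm; "rx", "ry", "rz": the turn, a rotation vector about the tool's x, y, z in degrees; "jaw": the closure in counts, from 0 (fully open) to 255 (shut). In form: [{"dx": .., "dy": .., "dz": .., "rx": .., "ry": .., "rz": .., "jaw": ..}, ...]. A call has 1 to 20 rows; each row shifts and turns the commanded pose from where the row before left it, along the tool's axes as they then stand; what a row does not reach is not made up. A row lasts 1/10 s, in which the tool goes at most 50 mm and 8.59 degrees, less where a joint would pass 70% of its speed; a pose out of reach is approached as far as the arm can. A call with a gripper value outside its range is refused whole. The fingers move at their own pace and stop on an object; "newtons" is the grip in N (left out, the last holds). Time passes only in rows, so rows that do not move let the fingers close. It gives the time, the measured TCP pose, the force, the opening and the grip force at its end, in the units of the state.
- telemetry.read_state(): the state, without advancing time (a new reading comes with each control period).
- grab_frame(name): name is "scene" or "side" or "wrist"; returns a dict with "pixels" (384x512x3 uint8, red, green, blue), "depth" (384x512 float32, m along the optical axis (not along the pixel's ray), 0 where there is no reading), "fx", "fy", "cx", "cy" (pixels), "k1" (the pictures are not rectified: a ray, as slopes to the right and down, at radius r is drawn at 1 + k1 r^2 times it, then the intrinsics apply), "pose" (4x4, takes a point from camera to world coordinates); the wrist camera has in their place "hand_eye" (4x4, takes a point from camera to tool coordinates, whose origin is the TCP and whose axes are the flange's). Camera axes: x right, y down, z forward; pixel columns grow to the right and rows downward; lengths in m; the calibration is good to about 2 mm. A picture is of the moment at which its call begins: read the wrist's pose just before it.
- order.sign_off(): hands the job in; it is judged then, once.
Trained networks look in a picture, given as the dict that the camera call returned (one of the last four; its "shot" number tells which), for a name from the list of things; names that differ only in an ending like _2 or _b are one class to them, and where a whole thing is asked for, a point or a joint stands for the part that bears it (a point fixed in the world has none). Each returns a list of dicts, best first, with "score" (0 to 1); they miss things now and then, are a little off and sometimes report something else, mostly with a low value. They report only what shows in the picture. A call takes as long as a camera call. They do not tell look-alikes from the thing itself.
- finder.search_frame(picture, name): "at" ([column, row] in pixels, amid what is visible of it).
- finder.masks_of(picture, name): "mask" (384x512 bool, what is visible of it) and "at" ([column, row] in pixels, amid what is visible of it).
- finder.landmark_of(picture, name): "at" ([column, row] in pixels: a listed point, or the origin of a listed thing).
The state is a dict: "clock": time; "q": joint angles; "qd": joint speeds; "joint_efforts": joint torques, N m; "ee_pos": TCP position; "tool_rot": TCP orientation; "wrist_force": force on the tool from outside, world axes, zero at the start; "ft_torque": the same for the moment, N m; "gripper_width": opening from 0.0 (shut) to 1.0 (fully open); "grip_force": force on a finger pad.
Only numpy, scipy, OpenCV 4.12 (cv2) and the standard library are available. Lean on these libraries where they do the work, as an engineer would, in place of code of your own. Each camera call takes 0.05 s, during which the arm holds its last target. There are 200 camera calls.

## Working session

There is one attempt and no reset: what is moved stays moved. The work goes in short steps, Python scripts to look and compute and a tool call to move; the robot and the scene stay as the last step left them, time stands still between calls to the robot, and variables do not carry over. Pictures are saved under pics/ and viewed, at most 10 in all, crops included, and the job is handed in when it is done.

Besides the shell and the picture viewer there is one more tool, called after "Request:" as name(argument=value, ...), one argument or row to a line, values as JSON. apply_moves: Moves the arm, as the interface text tells. Its arguments: {"type":"object","properties":{"deltas":{"type":"array"},"newtons":{"type":"number"}},"required":["deltas"]}

```bash
mkdir -p pics
cat > h.py <<'E'
import numpy as np, cv2
from cell import telemetry, grab_frame, order, finder
from scipy.spatial.transform import Rotation as R
def campose(f, s=None):
    if 'pose' in f: return np.array(f['pose'])
    T=np.eye(4); T[:3,:3]=R.from_quat(s['tool_rot']).as_matrix(); T[:3,3]=s['ee_pos']
    return T@np.array(f['hand_eye'])
def ray(f,uv,s=None):
    K=np.array([[f['fx'],0,f['cx']],[0,f['fy'],f['cy']],[0,0,1.]])
    p=cv2.undistortPoints(np.array([[uv]],float),K,np.array([f['k1'],0,0,0.]))[0,0]
    P=campose(f,s); return P[:3,3],P[:3,:3]@np.array([p[0],p[1],1.])
def at_z(f,uv,z,s=None):
    o,d=ray(f,uv,s); return o+d*(z-o[2])/d[2]
def at_depth(f,uv,s=None):
    o,d=ray(f,uv,s); u,v=int(round(uv[0])),int(round(uv[1]))
    return o+d*np.median(f['depth'][v-1:v+2,u-1:u+2])
def save(f,n): cv2.imwrite('pics/'+n,cv2.cvtColor(f['pixels'],cv2.COLOR_RGB2BGR))
E
python3 - <<'E'
from h import *
Z=dict(driver_handle=.009,driver_blade=.009,cutout=.025,foam_top=.031,tray=0,cap_tray=0,spring_dish=0)
s=telemetry.read_state(); print(s['clock'],s['tool_rot'])
for c in ['scene','wrist']:
    f=grab_frame(c); save(f,c+'0.png')
    for n,z in Z.items():
        for r in finder.landmark_of(f,n)[:4]:
            print(c,n,round(r['score'],2),np.round(r['at']),np.round(at_z(f,r['at'],z,s),3))
E
```

```text
0.0 [ 7.07099995e-01  7.07113309e-01 -3.79842156e-04 -4.71009616e-04]
scene driver_handle 0.87 [230. 254.] [ 0.612 -0.219  0.009]
scene driver_handle 0.8 [235. 315.] [ 0.708 -0.34   0.009]
scene driver_handle 0.5 [260. 287.] [ 0.721 -0.252  0.009]
scene driver_blade 0.74 [295. 138.] [0.571 0.182 0.009]
scene driver_blade 0.71 [228. 254.] [ 0.609 -0.222  0.009]
scene driver_blade 0.63 [202. 357.] [ 0.699 -0.457  0.009]
scene driver_blade 0.53 [261. 290.] [ 0.727 -0.256  0.009]
scene cutout 0.6 [281. 127.] [0.52  0.186 0.025]
scene foam_top 0.83 [281. 124.] [0.517 0.191 0.031]
scene tray 0.92 [292. 137.] [0.557 0.189 0.   ]
scene cap_tray 0.94 [170. 263.] [ 0.498 -0.315  0.   ]
scene spring_dish 0.6 [206. 216.] [ 0.496 -0.159  0.   ]
wrist driver_handle 0.86 [240. 329.] [ 0.608 -0.223  0.009]
wrist cutout 0.6 [159. 284.] [ 0.511 -0.144  0.025]
wrist spring_dish 0.93 [157. 282.] [ 0.499 -0.158  0.   ]
```

View pics/scene0.png

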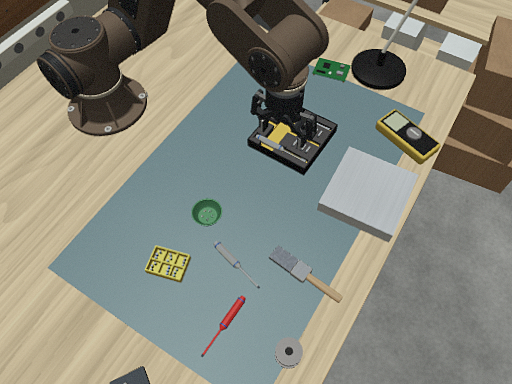

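View pics/wrist0.png

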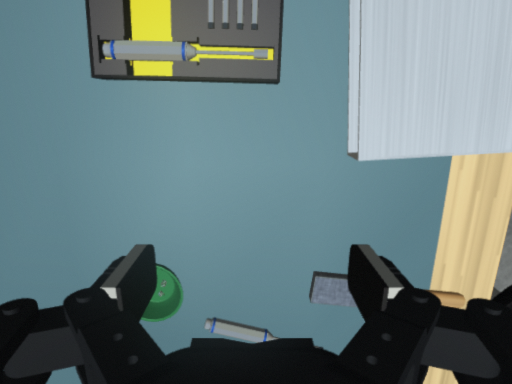

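The chrome driver lies at about (230,254) in the scene view, with its blade tip near (258,287). The red driver at (225,325) is the look-alike. The tray sits under the gripper at (292,137). In the wrist view the cutouts run along world +x. I'll move over the driver and turn so that tool x points along its blade.

Request:
apply_moves(
  deltas=[
    {"dx": -4.4, "dy": -0.3, "jaw": 0},
    {"dx": -4.4, "dy": -0.3},
    {"dx": -4.4, "dy": -0.3},
    {"dx": -4.4, "dy": -0.3},
    {"dx": -4.4, "dy": -0.3},
    {"rz": 8.2},
    {"rz": 8.2},
    {"rz": 8.2},
    {"rz": 8.2},
    {"rz": 8.2},
    {"rz": 8.2},
    {"rz": 8.2},
    {"rz": 8.2},
    {"rz": 8.2},
    {"rz": 8.2},
    {"rz": 8.2},
    {"rz": 8.2},
    {"rz": 8.2},
  ],
)

```text
$.deltas[0]: bad value
```

Run:
```python
from h import *
s=telemetry.read_state(); f=grab_frame('wrist'); save(f,'wrist1.png')
print(s['clock'],s['ee_pos'],R.from_quat(s['tool_rot']).as_matrix().round(3),s['q']); print(np.round(f['hand_eye'],3))
for n in ['driver_handle','driver_blade']:
    for r in finder.landmark_of(f,n)[:3]: print(n,round(r['score'],2),np.round(r['at']),np.round(at_z(f,r['at'],.009,s),4))
g=grab_frame('scene'); save(g,'scene1.png')
for n,z in dict(cutout=.025,foam_top=.031,tray=0).items():
    for r in finder.landmark_of(g,n)[:3]: print(n,round(r['score'],2),np.round(r['at']),np.round(at_z(g,r['at'],z),4))
```

```text
0.8 [6.25012567e-01 3.53320273e-05 2.06823827e-01] [[-0.  1.  0.]
 [ 1.  0.  0.]
 [ 0.  0. -1.]] [-1.05581458e-01  4.90903455e-01  1.55890281e+00  9.42164351e-06
  1.09171599e+00 -1.05607903e-01]
[[ 0.001 -0.963 -0.269  0.067]
 [ 1.     0.001 -0.001 -0.001]
 [ 0.001 -0.269  0.963 -0.168]
 [ 0.     0.     0.     1.   ]]
driver_handle 0.97 [238. 330.] [ 0.606  -0.2248  0.009 ]
cutout 0.82 [281. 129.] [0.5246 0.1803 0.025 ]
foam_top 0.62 [282. 125.] [0.5206 0.1896 0.031 ]
tray 0.56 [294. 137.] [0.5635 0.1909 0.    ]
```

View pics/wrist1.png

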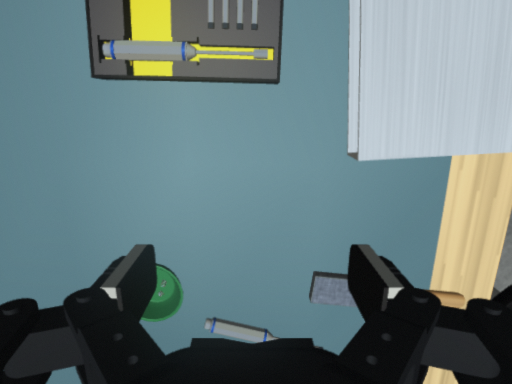

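The arm did not move, so this view is the same as before. Rows apparently need every field.

Request:
apply_moves(
  deltas=[
    {"dx": -4.4, "dy": -0.3, "dz": 0, "rx": 0, "ry": 0, "rz": 0, "jaw": 0},
    {"dx": -4.4, "dy": -0.3, "dz": 0, "rx": 0, "ry": 0, "rz": 0, "jaw": 0},
    {"dx": -4.4, "dy": -0.3, "dz": 0, "rx": 0, "ry": 0, "rz": 0, "jaw": 0},
    {"dx": -4.4, "dy": -0.3, "dz": 0, "rx": 0, "ry": 0, "rz": 0, "jaw": 0},
    {"dx": -4.4, "dy": -0.3, "dz": 0, "rx": 0, "ry": 0, "rz": 0, "jaw": 0},
    {"dx": 0, "dy": 0, "dz": 0, "rx": 0, "ry": 0, "rz": 8.2, "jaw": 0},
    {"dx": 0, "dy": 0, "dz": 0, "rx": 0, "ry": 0, "rz": 8.2, "jaw": 0},
    {"dx": 0, "dy": 0, "dz": 0, "rx": 0, "ry": 0, "rz": 8.2, "jaw": 0},
    {"dx": 0, "dy": 0, "dz": 0, "rx": 0, "ry": 0, "rz": 8.2, "jaw": 0},
    {"dx": 0, "dy": 0, "dz": 0, "rx": 0, "ry": 0, "rz": 8.2, "jaw": 0},
    {"dx": 0, "dy": 0, "dz": 0, "rx": 0, "ry": 0, "rz": 8.2, "jaw": 0},
    {"dx": 0, "dy": 0, "dz": 0, "rx": 0, "ry": 0, "rz": 8.2, "jaw": 0},
    {"dx": 0, "dy": 0, "dz": 0, "rx": 0, "ry": 0, "rz": 8.2, "jaw": 0},
    {"dx": 0, "dy": 0, "dz": 0, "rx": 0, "ry": 0, "rz": 8.2, "jaw": 0},
    {"dx": 0, "dy": 0, "dz": 0, "rx": 0, "ry": 0, "rz": 8.2, "jaw": 0},
    {"dx": 0, "dy": 0, "dz": 0, "rx": 0, "ry": 0, "rz": 8.2, "jaw": 0},
    {"dx": 0, "dy": 0, "dz": 0, "rx": 0, "ry": 0, "rz": 8.2, "jaw": 0},
    {"dx": 0, "dy": 0, "dz": 0, "rx": 0, "ry": 0, "rz": 8.2, "jaw": 0},
  ],
)

```text
clock: 2.95
ee_pos: [0.61, -0.22, 0.2068]
tool_rot: [0.989, -0.147, 0.0, 0.0]
wrist_force: [0.7, 0.0, -1.1]
gripper_width: 0.998
grip_force: 0.0
```

Run:
```python
from h import *
s=telemetry.read_state(); f=grab_frame('wrist'); save(f,'wrist2.png')
M=R.from_quat(s['tool_rot']).as_matrix(); print(s['clock'],s['ee_pos'],s['q'])
for n in ['driver_handle','driver_blade']:
    for r in finder.landmark_of(f,n)[:2]:
        p=at_z(f,r['at'],.009,s); print(n,round(r['score'],2),np.round(r['at']),np.round(p,4),np.round(M.T@(p-s['ee_pos']),4))
for r in finder.masks_of(f,'driver_handle')[:2]:
    v,u=np.nonzero(r['mask']); w=np.array([at_z(f,x,.012,s) for x in list(zip(u,v))[::7]])[:,:2]
    c=w.mean(0); e=np.linalg.svd(w-c)[2][0] if len(w)<4000 else 0; t=(w-c)@e
    print(r['score'],c,e,t.min(),t.max(),c+e*t.min(),c+e*t.max(),np.degrees(np.arctan2(e[1],e[0])))
g=grab_frame('scene')
for n,z in dict(cutout=.025,tray=0).items():
    for r in finder.landmark_of(g,n)[:3]: print(n,round(r['score'],2),np.round(r['at']),np.round(at_z(g,r['at'],z),4))
```

```text
2.95 [ 0.61000071 -0.21999222  0.20680564] [-4.47921223e-01  5.24825572e-01  1.49721687e+00 -1.17057284e-05
  1.11950650e+00  1.41849326e+00]
driver_handle 0.95 [333.  51.] [ 0.7007 -0.3385  0.009 ] [0.1213 0.0869 0.1978]
driver_handle 0.81 [251. 167.] [ 0.6067 -0.22    0.009 ] [-0.0031  0.001   0.1978]
driver_blade 0.95 [445.  22.] [ 0.6954 -0.4579  0.009 ] [0.151  0.2027 0.1978]
driver_blade 0.79 [249.  54.] [ 0.7227 -0.2527  0.009 ] [ 0.1173 -0.0016  0.1978]
0.63 [ 0.69805032 -0.35134482] [0.0298435  0.99955458] -0.10402038367352158 0.058551064293886165 [ 0.69494599 -0.45531887] [ 0.69979769 -0.29281984] 88.28983943210712
cutout 0.84 [284. 128.] [0.5296 0.1856 0.025 ]
tray 0.71 [292. 136.] [0.5546 0.1916 0.    ]
```

View pics/wrist2.png

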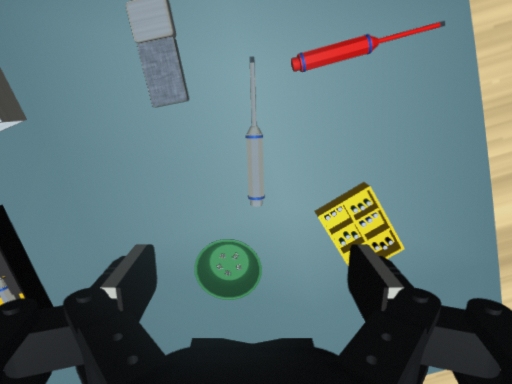

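In the wrist view the chrome driver's handle rings are at (255,136) and (257,198), and its blade tip is at (251,57). The dish (228,268) and cap tray (360,225) are clear of the fingers. The network's handle point is about 4 px too far left. I'll descend to half height with a small correction and measure from there.

Request:
apply_moves(
  deltas=[
    {"dx": -0.4, "dy": 0.5, "dz": 3, "rx": 0, "ry": 0, "rz": -2.5, "jaw": 100},
    {"dx": 0, "dy": 0, "dz": 4, "rx": 0, "ry": 0, "rz": 0, "jaw": 100},
    {"dx": 0, "dy": 0, "dz": 4, "rx": 0, "ry": 0, "rz": 0, "jaw": 100},
    {"dx": 0, "dy": 0, "dz": 1, "rx": 0, "ry": 0, "rz": 0, "jaw": 100},
    {"dx": 0, "dy": 0, "dz": 0, "rx": 0, "ry": 0, "rz": 0, "jaw": 100},
  ],
)

```text
clock: 3.8
ee_pos: [0.6044, -0.2235, 0.0859]
tool_rot: [0.992, -0.122, -0.001, -0.0]
wrist_force: [-0.8, -0.1, 1.3]
gripper_width: 0.609
grip_force: 0.0
```

Run:
```python
from h import *
s=telemetry.read_state(); f=grab_frame('wrist'); save(f,'wrist3.png')
M=R.from_quat(s['tool_rot']).as_matrix(); print(s['clock'],s['ee_pos'],s['gripper_width'])
# blue rings
h=cv2.cvtColor(f['pixels'],cv2.COLOR_RGB2HSV); m=cv2.inRange(h,(108,120,60),(130,255,255))
n,l,st,c=cv2.connectedComponentsWithStats(m)
for i in range(1,n):
    if st[i,4]>15: p=at_z(f,c[i],.015,s); print('blue',st[i],c[i].round(1),np.round(M.T@(p-s['ee_pos']),4))
for n in ['driver_handle','driver_blade']:
    for r in finder.landmark_of(f,n)[:2]:
        p=at_z(f,r['at'],.009,s); print(n,round(r['score'],2),np.round(r['at']),np.round(M.T@(p-s['ee_pos']),4))
```

```text
3.8 [ 0.60442695 -0.22346144  0.08590059] 0.6094652430372293
blue [429   0   9  31 116] [434.3  14. ] [0.1269 0.1245 0.0705]
blue [327  23   8  29 112] [331.6  36.7] [0.1115 0.0554 0.0706]
blue [239 145  25   4  95] [251.1 146.4] [0.0367 0.0007 0.0708]
blue [239 233  23   6  79] [249.6 236. ] [-0.0343 -0.0005  0.071 ]
driver_handle 0.64 [378.  27.] [0.1194 0.0891 0.0766]
driver_handle 0.57 [250. 191.] [ 0.0014 -0.0004  0.0769]
driver_blade 0.64 [252.  25.] [0.1199 0.001  0.0766]
```

View pics/wrist3.png

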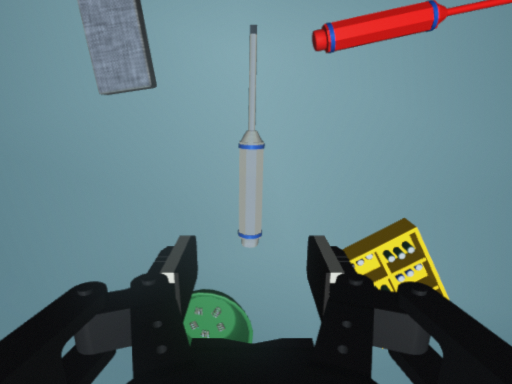

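The driver is centred: its rings are at (251,146) and (250,236), giving a tool offset of about 1 mm and 1°. I'll descend and grip.

Request:
apply_moves(
  deltas=[
    {"dx": 0.1, "dy": 0, "dz": 3, "rx": 0, "ry": 0, "rz": 0.8, "jaw": 100},
    {"dx": 0, "dy": 0, "dz": 3, "rx": 0, "ry": 0, "rz": 0, "jaw": 100},
    {"dx": 0, "dy": 0, "dz": 1.5, "rx": 0, "ry": 0, "rz": 0, "jaw": 100},
    {"dx": 0, "dy": 0, "dz": 0.8, "rx": 0, "ry": 0, "rz": 0, "jaw": 100},
    {"dx": 0, "dy": 0, "dz": 0, "rx": 0, "ry": 0, "rz": 0, "jaw": 100},
    {"dx": 0, "dy": 0, "dz": 0, "rx": 0, "ry": 0, "rz": 0, "jaw": 255},
    {"dx": 0, "dy": 0, "dz": 0, "rx": 0, "ry": 0, "rz": 0, "jaw": 255},
    {"dx": 0, "dy": 0, "dz": 0, "rx": 0, "ry": 0, "rz": 0, "jaw": 255},
    {"dx": 0, "dy": 0, "dz": 0, "rx": 0, "ry": 0, "rz": 0, "jaw": 255},
    {"dx": 0, "dy": 0, "dz": 0, "rx": 0, "ry": 0, "rz": 0, "jaw": 255},
    {"dx": 0, "dy": 0, "dz": 0, "rx": 0, "ry": 0, "rz": 0, "jaw": 255},
  ],
  newtons=80,
)

```text
clock: 5.05
ee_pos: [0.6057, -0.2239, 0.0039]
tool_rot: [0.992, -0.13, 0.0, 0.0]
wrist_force: [-0.8, -0.1, 0.6]
gripper_width: 0.0
grip_force: 0.0
```

The fingers shut on nothing, so I'll look.

Run:
```python
from h import *
s=telemetry.read_state(); f=grab_frame('wrist'); save(f,'wrist4.png'); g=grab_frame('side'); 
print(s['gripper_width'],s['grip_force'],s['ee_pos'])
a=np.hstack([f['pixels'],g['pixels']]); a=cv2.resize(a,(800,300)); save({'pixels':a},'both4.png')
```

```text
0.0003942548290278006 0.0 [ 0.60574839 -0.22388626  0.0039019 ]
```

View pics/both4.png

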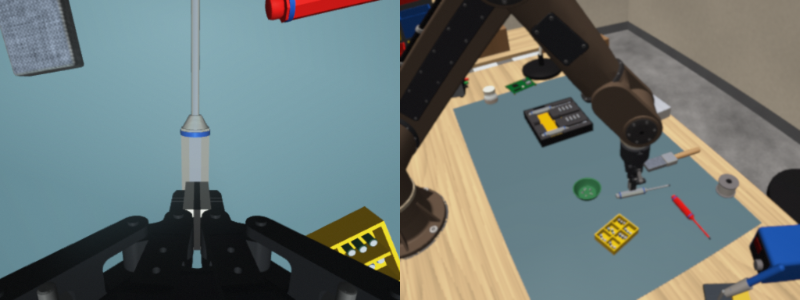

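The left panel (wrist) shows the shut fingers in front of or over the handle, with its front ring at (195,132). The right panel (side) shows the driver at (640,190) near the fingers. I'll check it by numbers.

Run:
```python
from h import *
s=telemetry.read_state(); f=grab_frame('wrist'); M=R.from_quat(s['tool_rot']).as_matrix()
h=cv2.cvtColor(f['pixels'],cv2.COLOR_RGB2HSV); m=cv2.inRange(h,(108,120,60),(130,255,255))
n,l,st,c=cv2.connectedComponentsWithStats(m)
for i in range(1,n):
    if st[i,4]>15: print('blue',st[i],c[i].round(1),*[np.round(M.T@(p-s['ee_pos']),4) for p in (at_z(f,c[i],.015,s),at_depth(f,c[i],s))])
for v in range(120,330,12): print(v,np.round(at_depth(f,(250,v),s),4), f['pixels'][v,250])
g=grab_frame('side')
for n in ['driver_handle','driver_blade']:
    for r in finder.landmark_of(g,n)[:3]: print(n,round(r['score'],2),np.round(r['at']),np.round(at_z(g,r['at'],.009),4),np.round(at_depth(g,r['at']),4))
x,y=int((630-400)*512/400),int(180*384/300)
a=cv2.resize(g['pixels'][y-60:y+50,x-75:x+75],(600,440),interpolation=cv2.INTER_CUBIC)
b=g['depth'][y-60:y+50,x-75:x+75]; save({'pixels':a},'side5.png')
```

```text
blue [366   0  12  28 169] [373.4  12.4] [ 0.1067  0.0547 -0.0112] [ 0.106   0.0538 -0.014 ]
blue [231 168  38   8 212] [249.7 171.6] [ 0.0349  0.0001 -0.0112] [ 0.0359  0.0002 -0.0161]
120 [ 0.6633 -0.2395  0.0127] [156 170 180]
132 [ 0.6578 -0.2381  0.0123] [157 170 180]
144 [ 0.6522 -0.2366  0.0123] [157 171 181]
156 [ 0.647  -0.2352  0.0159] [163 177 178]
168 [ 0.642  -0.2339  0.0196] [153 167 180]
180 [ 0.6361 -0.2323  0.0186] [158 171 182]
192 [ 0.6303 -0.2308  0.0187] [157 170 180]
204 [ 0.6244 -0.2292  0.0188] [157 170 180]
216 [ 0.6183 -0.2276  0.0188] [157 170 179]
228 [ 0.6121 -0.2259  0.0188] [156 168 179]
240 [ 0.6157 -0.227   0.0422] [34 39 41]
252 [ 0.6158 -0.227   0.0542] [28 34 36]
264 [ 0.6155 -0.227   0.0637] [24 29 31]
276 [ 0.6124 -0.2262  0.0666] [58 59 61]
288 [ 0.6077 -0.2249  0.0667] [56 57 58]
300 [ 0.6026 -0.2236  0.0666] [54 56 55]
312 [ 0.5976 -0.2222  0.0665] [54 54 55]
324 [ 0.5443 -0.2077  0.0019] [103 141 151]
driver_handle 0.85 [361. 267.] [ 0.6968 -0.3398  0.009 ] [ 0.6933 -0.3428  0.0144]
driver_handle 0.56 [297. 244.] [ 0.6123 -0.2166  0.009 ] [ 0.6065 -0.2244  0.02  ]
driver_blade 0.79 [344. 235.] [ 0.7203 -0.2485  0.009 ] [ 7.266e-01 -2.422e-01 -5.000e-04]
driver_blade 0.56 [396. 308.] [ 0.6911 -0.4573  0.009 ] [ 6.969e-01 -4.538e-01 -1.000e-04]
```

View pics/side5.png

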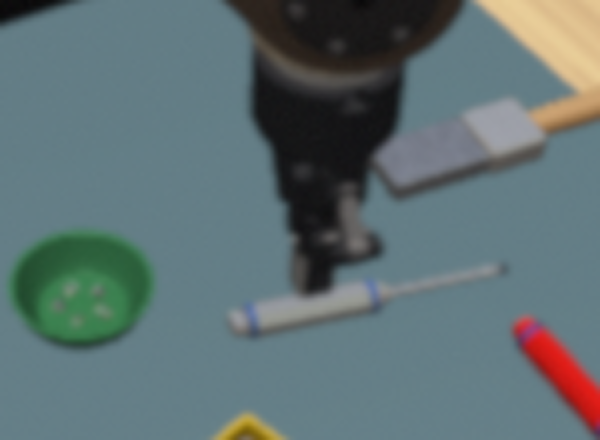

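The driver has not moved; in the side crop the finger tip at (315,290) ends on or above the handle. I'll measure the true finger tip height from depth.

Run:
```python
from h import *
s=telemetry.read_state(); M=R.from_quat(s['tool_rot']).as_matrix(); print(s['ee_pos'],s['wrist_force'],s['gripper_width'])
f=grab_frame('wrist')
for c in range(225,276,5):
    print(c,[(v,*np.round(1000*(M.T@(at_depth(f,(c,v),s)-s['ee_pos']))).astype(int), int(f['pixels'][v,c].mean())) for v in range(224,262,6)])
a=cv2.resize(f['pixels'][150:300,180:320],(560,600),interpolation=cv2.INTER_CUBIC); save({'pixels':a},'w6.png')
```

```text
[ 0.60574098 -0.22386559  0.00379147] [-1.00961417  0.2961722  -0.48132724] 0.0005774468484511649
225 [(224, np.int64(2), np.int64(-14), np.int64(2), 144), (230, np.int64(-1), np.int64(-14), np.int64(2), 143), (236, np.int64(-5), np.int64(-14), np.int64(3), 142), (242, np.int64(-9), np.int64(-14), np.int64(2), 137), (248, np.int64(6), np.int64(-11), np.int64(-37), 36), (254, np.int64(7), np.int64(-10), np.int64(-44), 41), (260, np.int64(7), np.int64(-10), np.int64(-50), 34)]
230 [(224, np.int64(2), np.int64(-11), np.int64(2), 145), (230, np.int64(-2), np.int64(-11), np.int64(3), 143), (236, np.int64(-5), np.int64(-11), np.int64(2), 142), (242, np.int64(-9), np.int64(-11), np.int64(2), 136), (248, np.int64(6), np.int64(-8), np.int64(-38), 37), (254, np.int64(6), np.int64(-8), np.int64(-43), 41), (260, np.int64(7), np.int64(-8), np.int64(-49), 32)]
235 [(224, np.int64(8), np.int64(-7), np.int64(-12), 156), (230, np.int64(4), np.int64(-8), np.int64(-11), 156), (236, np.int64(1), np.int64(-8), np.int64(-11), 155), (242, np.int64(-2), np.int64(-8), np.int64(-12), 146), (248, np.int64(7), 
[... 2458 characters left out ...]
(2), 147), (230, np.int64(-1), np.int64(11), np.int64(2), 145), (236, np.int64(-5), np.int64(12), np.int64(2), 144), (242, np.int64(-8), np.int64(12), np.int64(2), 137), (248, np.int64(7), np.int64(9), np.int64(-38), 32), (254, np.int64(6), np.int64(9), np.int64(-44), 37), (260, np.int64(6), np.int64(9), np.int64(-49), 35)]
275 [(224, np.int64(2), np.int64(14), np.int64(2), 147), (230, np.int64(-2), np.int64(14), np.int64(3), 146), (236, np.int64(-5), np.int64(14), np.int64(2), 145), (242, np.int64(-9), np.int64(14), np.int64(2), 138), (248, np.int64(6), np.int64(11), np.int64(-37), 31), (254, np.int64(6), np.int64(11), np.int64(-43), 37), (260, np.int64(6), np.int64(11), np.int64(-49), 28)]
```

View pics/w6.png

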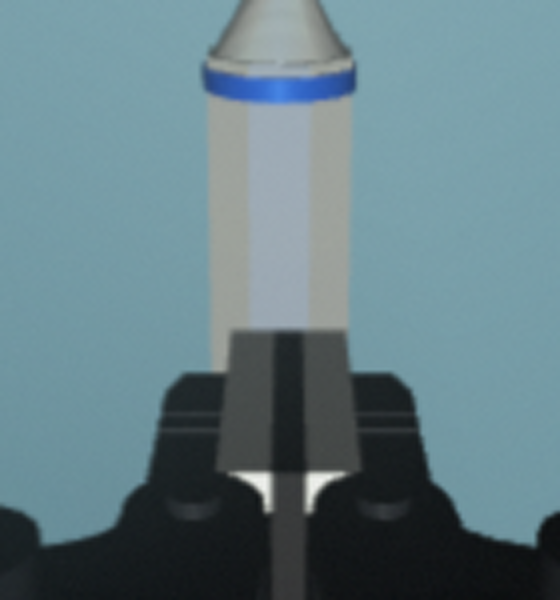

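The shut tips end 15–31 mm behind the reported TCP, above the handle, and no contact force registers. The lower edge of the fingers is at about (285,335) in the crop. I'll open and go deeper in small steps, watching the force.

Request:
apply_moves(
  deltas=[
    {"dx": 0, "dy": 0, "dz": 0, "rx": 0, "ry": 0, "rz": 0, "jaw": 100},
    {"dx": 0, "dy": 0, "dz": 0, "rx": 0, "ry": 0, "rz": 0, "jaw": 100},
    {"dx": 0, "dy": 0, "dz": 0, "rx": 0, "ry": 0, "rz": 0, "jaw": 100},
    {"dx": 0, "dy": 0, "dz": 0.5, "rx": 0, "ry": 0, "rz": 0, "jaw": 100},
    {"dx": 0, "dy": 0, "dz": 0.5, "rx": 0, "ry": 0, "rz": 0, "jaw": 100},
    {"dx": 0, "dy": 0, "dz": 0.5, "rx": 0, "ry": 0, "rz": 0, "jaw": 100},
    {"dx": 0, "dy": 0, "dz": 0, "rx": 0, "ry": 0, "rz": 0, "jaw": 100},
  ],
)

```text
clock: 6.1
ee_pos: [0.6053, -0.2237, -0.0122]
tool_rot: [0.992, -0.13, -0.001, -0.0]
wrist_force: [0.2, -0.2, 0.1]
gripper_width: 0.608
grip_force: 0.0
```

Request:
apply_moves(
  deltas=[
    {"dx": 0, "dy": 0, "dz": 0.5, "rx": 0, "ry": 0, "rz": 0, "jaw": 100},
    {"dx": 0, "dy": 0, "dz": 0.5, "rx": 0, "ry": 0, "rz": 0, "jaw": 100},
    {"dx": 0, "dy": 0, "dz": 0.4, "rx": 0, "ry": 0, "rz": 0, "jaw": 100},
    {"dx": 0, "dy": 0, "dz": 0, "rx": 0, "ry": 0, "rz": 0, "jaw": 100},
  ],
)

```text
clock: 6.5
ee_pos: [0.6054, -0.2237, -0.0259]
tool_rot: [0.992, -0.13, -0.0, -0.0]
wrist_force: [-0.2, 0.2, -0.3]
gripper_width: 0.608
grip_force: 0.0
```

Run:
```python
from h import *
s=telemetry.read_state(); M=R.from_quat(s['tool_rot']).as_matrix(); print(s['ee_pos'],s['wrist_force'])
f=grab_frame('wrist'); d=f['pixels'].mean(2)
for v in range(200,262,4):
    r=[]
    for c in range(130,380,2):
        p=at_depth(f,(c,v),s); q=M.T@(p-s['ee_pos'])
        if d[v,c]<95 and abs(q[0])<.03 : r.append((c,*np.round(1000*q).astype(int),round(1000*p[2])))
    if r: print(v,[tuple(map(int,x)) for x in r[::max(1,len(r)//6)]])
    if sum(1 for _ in r)>20: break
```

```text
[ 0.6054347  -0.22372044 -0.02590951] [-0.23883299  0.23617238 -0.28567432]
236 [(180, 10, -31, -34, 8), (184, 10, -29, -34, 8), (188, 10, -27, -34, 8), (192, 10, -26, -34, 8), (310, 10, 27, -33, 7), (314, 10, 29, -34, 8), (318, 10, 31, -34, 8), (322, 10, 33, -34, 8)]
240 [(178, 10, -31, -38, 12), (184, 10, -28, -38, 12), (190, 10, -26, -38, 12), (308, 7, 27, -31, 5), (314, 11, 28, -39, 13), (320, 10, 31, -38, 12), (326, 10, 33, -38, 12)]
244 [(176, 10, -31, -42, 16), (182, 10, -28, -42, 17), (188, 10, -26, -42, 16), (194, 6, -25, -33, 7), (310, 7, 27, -36, 10), (316, 10, 28, -42, 16), (322, 10, 31, -42, 16), (328, 10, 34, -42, 16)]
```

The tips are now straddling the handle at about z = 5 mm. I'll close.

Request:
apply_moves(
  deltas=[
    {"dx": 0, "dy": 0, "dz": 0.15, "rx": 0, "ry": 0, "rz": 0, "jaw": 100},
    {"dx": 0, "dy": 0, "dz": 0, "rx": 0, "ry": 0, "rz": 0, "jaw": 255},
    {"dx": 0, "dy": 0, "dz": 0, "rx": 0, "ry": 0, "rz": 0, "jaw": 255},
    {"dx": 0, "dy": 0, "dz": 0, "rx": 0, "ry": 0, "rz": 0, "jaw": 255},
    {"dx": 0, "dy": 0, "dz": 0, "rx": 0, "ry": 0, "rz": 0, "jaw": 255},
    {"dx": 0, "dy": 0, "dz": 0, "rx": 0, "ry": 0, "rz": 0, "jaw": 255},
    {"dx": 0, "dy": 0, "dz": 0, "rx": 0, "ry": 0, "rz": 0, "jaw": 255},
  ],
  newtons=80,
)

```text
clock: 7.25
ee_pos: [0.6074, -0.2248, -0.024]
tool_rot: [0.992, -0.13, 0.002, 0.001]
wrist_force: [-0.7, 0.6, 19.4]
gripper_width: 0.187
grip_force: 82.1
```

Gripped at 82 N. I'll lift, turn level with the tray and go beside the cutout to look.

Request:
apply_moves(
  deltas=[
    {"dx": 0, "dy": 0, "dz": -2, "rx": 0, "ry": 0, "rz": 0, "jaw": 255},
    {"dx": 0, "dy": 0, "dz": -4, "rx": 0, "ry": 0, "rz": 0, "jaw": 255},
    {"dx": 0, "dy": 0, "dz": -4, "rx": 0, "ry": 0, "rz": 0, "jaw": 255},
    {"dx": 0, "dy": 0, "dz": -4, "rx": 0, "ry": 0, "rz": 0, "jaw": 255},
    {"dx": 0, "dy": 0, "dz": -2, "rx": 0, "ry": 0, "rz": -7.5, "jaw": 255},
    {"dx": 0, "dy": 0, "dz": 0, "rx": 0, "ry": 0, "rz": -7.5, "jaw": 255},
    {"dx": -0.8, "dy": -3.5, "dz": 0, "rx": 0, "ry": 0, "rz": 0, "jaw": 255},
    {"dx": -0.8, "dy": -3.5, "dz": 0, "rx": 0, "ry": 0, "rz": 0, "jaw": 255},
    {"dx": -0.8, "dy": -3.5, "dz": 0, "rx": 0, "ry": 0, "rz": 0, "jaw": 255},
    {"dx": -0.8, "dy": -3.5, "dz": 0, "rx": 0, "ry": 0, "rz": 0, "jaw": 255},
    {"dx": -0.8, "dy": -3.5, "dz": 0, "rx": 0, "ry": 0, "rz": 0, "jaw": 255},
    {"dx": -0.8, "dy": -3.5, "dz": 0, "rx": 0, "ry": 0, "rz": 0, "jaw": 255},
    {"dx": -0.8, "dy": -3.5, "dz": 0, "rx": 0, "ry": 0, "rz": 0, "jaw": 255},
    {"dx": -0.8, "dy": -3.5, "dz": 0, "rx": 0, "ry": 0, "rz": 0, "jaw": 255},
    {"dx": -0.8, "dy": -3.5, "dz": 0, "rx": 0, "ry": 0, "rz": 0, "jaw": 255},
    {"dx": -0.8, "dy": -3.5, "dz": 0, "rx": 0, "ry": 0, "rz": 0, "jaw": 255},
    {"dx": 0, "dy": 0, "dz": 0, "rx": 0, "ry": 0, "rz": 0, "jaw": 255},
    {"dx": 0, "dy": 0, "dz": 0, "rx": 0, "ry": 0, "rz": 0, "jaw": 255},
  ],
)

```text
clock: 9.05
ee_pos: [0.525, 0.1265, 0.1335]
tool_rot: [1.0, 0.002, 0.0, 0.0]
wrist_force: [-0.0, -0.6, -1.6]
gripper_width: 0.182
grip_force: 78.4
```

Run:
```python
from h import *
s=telemetry.read_state(); f=grab_frame('wrist'); save(f,'wrist7.png'); M=R.from_quat(s['tool_rot']).as_matrix()
print(s['clock'],s['ee_pos'],s['gripper_width'],M.round(3).tolist())
h=cv2.cvtColor(f['pixels'],cv2.COLOR_RGB2HSV); m=cv2.inRange(h,(108,120,60),(130,255,255))
n,l,st,c=cv2.connectedComponentsWithStats(m)
for i in range(1,n):
    if st[i,4]>15: p=at_depth(f,c[i],s);print('blue',st[i],c[i].round(1),'z34',at_z(f,c[i],.033,s).round(4),'dep',p.round(4),'tool',np.round(M.T@(p-s['ee_pos']),4))
for n,z in dict(cutout=.025,foam_top=.031,tray=0,driver_blade=.15).items():
    for r in finder.landmark_of(f,n)[:4]: print(n,round(r['score'],2),np.round(r['at'],1),np.round(at_z(f,r['at'],z,s),4),at_depth(f,r['at'],s).round(4))
```

```text
9.05 [0.52499324 0.12652833 0.13349405] 0.18174516994001233 [[1.0, 0.004, 0.0], [0.004, -1.0, -0.0], [0.0, 0.0, -1.0]]
blue [ 89 141  20   5  64] [ 98.3 143. ] z34 [0.5603 0.2532 0.033 ] dep [0.5606 0.2519 0.0357] tool [ 0.036  -0.1253  0.0978]
blue [258 147  14   4  45] [264.3 148.2] z34 [0.5563 0.1153 0.033 ] dep [0.5565 0.1153 0.0349] tool [0.0315 0.0113 0.0987]
blue [231 184  43  10 282] [252.4 189.3] z34 [0.521 0.125 0.033] dep [0.5592 0.1255 0.177 ] tool [ 0.0342  0.0012 -0.0435]
blue [ 97 221  19   4  54] [105.6 222.6] z34 [0.4899 0.2553 0.033 ] dep [0.4908 0.2541 0.0354] tool [-0.0338 -0.1277  0.098 ]
blue [233 327  39  14 216] [251.9 335.5] z34 [0.3716 0.1247 0.033 ] dep [0.4902 0.1254 0.1773] tool [-0.0347  0.001  -0.0439]
cutout 0.87 [183.5 185. ] [0.5226 0.1856 0.025 ] [0.519  0.1886 0.0109]
tray 0.65 [182.7 185.8] [0.5155 0.1918 0.    ] [0.5182 0.1895 0.0106]
tray 0.61 [185.5 136.9] [0.562  0.1868 0.    ] [0.5637 0.1835 0.0164]
```

View pics/wrist7.png

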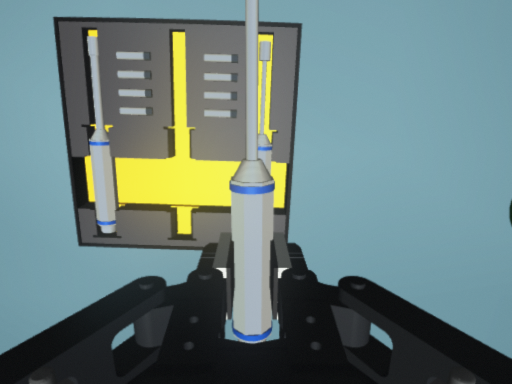

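In the wrist view the driver is held level, with rings at (252,189) and (252,335). The empty middle cutout's channel runs at column ~180, and the left neighbour's rings are at (98,143) and (106,223). From these the cutout is at (0.523, 0.186) with yaw about -1.7°. I'll move over it and down to a check height.

Request:
apply_moves(
  deltas=[
    {"dx": -0.2, "dy": -3.1, "dz": 0, "rx": 0, "ry": 0, "rz": 0, "jaw": 255},
    {"dx": 0, "dy": -3, "dz": 0, "rx": 0, "ry": 0, "rz": 1.9, "jaw": 255},
    {"dx": 0, "dy": 0, "dz": 3, "rx": 0, "ry": 0, "rz": 0, "jaw": 255},
    {"dx": 0, "dy": 0, "dz": 3, "rx": 0, "ry": 0, "rz": 0, "jaw": 255},
    {"dx": 0, "dy": 0, "dz": 3, "rx": 0, "ry": 0, "rz": 0, "jaw": 255},
    {"dx": 0, "dy": 0, "dz": 0, "rx": 0, "ry": 0, "rz": 0, "jaw": 255},
    {"dx": 0, "dy": 0, "dz": 0, "rx": 0, "ry": 0, "rz": 0, "jaw": 255},
  ],
)

```text
clock: 10.0
ee_pos: [0.5233, 0.1865, 0.0436]
tool_rot: [1.0, -0.016, -0.0, 0.0]
wrist_force: [-0.1, -0.4, 0.2]
gripper_width: 0.186
grip_force: 78.5
```

Run:
```python
from h import *
s=telemetry.read_state(); f=grab_frame('wrist'); save(f,'wrist8.png'); M=R.from_quat(s['tool_rot']).as_matrix()
print(s['clock'],s['ee_pos'],s['gripper_width'],M.round(3).tolist())
h=cv2.cvtColor(f['pixels'],cv2.COLOR_RGB2HSV); m=cv2.inRange(h,(108,120,60),(130,255,255))
n,l,st,c=cv2.connectedComponentsWithStats(m)
for i in range(1,n):
    if st[i,4]>15: p=at_depth(f,c[i],s);print('blue',st[i],c[i].round(1),'z33',at_z(f,c[i],.033,s).round(4),'dep',p.round(4),'tool',np.round(M.T@(p-s['ee_pos']),4))
# yellow runs: edges per row, on either side of shaft
y=cv2.inRange(h,(22,120,80),(35,255,255))
for v in range(4,230,16):
    u=np.nonzero(y[v])[0]; 
    if len(u): print(v,[(int(g[0]),int(g[-1])) for g in np.split(u,np.where(np.diff(u)>2)[0]+1)])
```

```text
10.0 [0.52332959 0.18652589 0.04362133] 0.18616149320224867 [[0.999, -0.032, -0.001], [-0.032, -0.999, -0.0], [-0.001, 0.0, -1.0]]
blue [114 161  30   6 141] [128.5 163.6] z33 [0.5603 0.2534 0.033 ] dep [0.5607 0.2524 0.0356] tool [ 0.0353 -0.0671  0.008 ]
blue [354 160  31   6 137] [369.2 162.6] z33 [0.5565 0.1186 0.033 ] dep [0.557  0.1195 0.0355] tool [0.0358 0.0659 0.0081]
blue [231 185  42   9 270] [252.1 189.3] z33 [0.5431 0.1847 0.033 ] dep [0.5575 0.1843 0.0871] tool [ 0.0342  0.0011 -0.0435]
blue [345 271  28   8 108] [358.9 274.6] z33 [0.4864 0.1203 0.033 ] dep [0.4878 0.1211 0.0353] tool [-0.0334  0.0665  0.0083]
blue [128 272  27   8  93] [139.7 275.5] z33 [0.4901 0.2561 0.033 ] dep [0.4914 0.2551 0.0353] tool [-0.0341 -0.0676  0.0083]
blue [233 327  39  15 216] [252.  335.5] z33 [0.4437 0.1879 0.033 ] dep [0.4884 0.1866 0.0872] tool [-0.0349  0.0011 -0.0436]
4 [(237, 244), (258, 260)]
20 [(237, 244), (258, 260)]
36 [(127, 127), (237, 245), (258, 260), (369, 373), (381, 385)]
52 [(114, 114), (238, 245), (258, 259), (368, 372), (379, 383)]
68 [(238, 245), (258, 259), (367, 370), (378, 382)]
84 [(238, 245), (258, 259), (366, 369), (377, 380)]
100 [(133, 133), (238, 245), (258, 259), (364, 368), (375, 379)]
116 [(134, 134), (239, 245), (258, 259), (363, 366), (374, 378)]
132 [(122, 122), (239, 245), (258, 259), (362, 365), (373, 376)]
148 [(142, 142), (237, 245), (258, 261), (355, 356)]
164 [(237, 239)]
196 [(107, 118), (152, 230), (274, 346), (381, 392)]
212 [(109, 120), (154, 230), (274, 345), (379, 390)]
228 [(111, 121), (155, 231), (273, 343), (377, 388)]
```

View pics/wrist8.png

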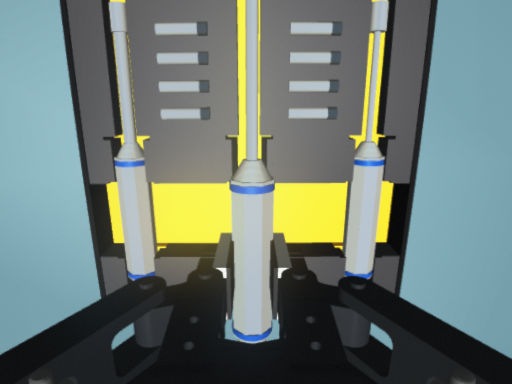

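The held driver sits between its neighbours and parallel to them: its rings are at column 252, theirs are at 128/369 and 140/359. It is about 1.7 mm off across. I'll correct that, lower it, and press.

Request:
apply_moves(
  deltas=[
    {"dx": 0.05, "dy": -0.17, "dz": 0, "rx": 0, "ry": 0, "rz": 0, "jaw": 255},
    {"dx": 0, "dy": 0, "dz": 2, "rx": 0, "ry": 0, "rz": 0, "jaw": 255},
    {"dx": 0, "dy": 0, "dz": 1, "rx": 0, "ry": 0, "rz": 0, "jaw": 255},
    {"dx": 0, "dy": 0, "dz": 0.5, "rx": 0, "ry": 0, "rz": 0, "jaw": 255},
    {"dx": 0, "dy": 0, "dz": 0.5, "rx": 0, "ry": 0, "rz": 0, "jaw": 255},
    {"dx": 0, "dy": 0, "dz": 0.4, "rx": 0, "ry": 0, "rz": 0, "jaw": 255},
    {"dx": 0, "dy": 0, "dz": 0.2, "rx": 0, "ry": 0, "rz": 0, "jaw": 255},
    {"dx": 0, "dy": 0, "dz": 0, "rx": 0, "ry": 0, "rz": 0, "jaw": 255},
  ],
)

```text
clock: 10.85
ee_pos: [0.5239, 0.1884, -0.0024]
tool_rot: [1.0, -0.016, 0.0, 0.0]
wrist_force: [0.6, -3.1, 0.8]
gripper_width: 0.186
grip_force: 78.7
```

Request:
apply_moves(
  deltas=[
    {"dx": 0, "dy": 0, "dz": 0.2, "rx": 0, "ry": 0, "rz": 0, "jaw": 255},
    {"dx": 0, "dy": 0, "dz": 0.2, "rx": 0, "ry": 0, "rz": 0, "jaw": 255},
    {"dx": 0, "dy": 0, "dz": 0.15, "rx": 0, "ry": 0, "rz": 0, "jaw": 255},
    {"dx": 0, "dy": 0, "dz": 0, "rx": 0, "ry": 0, "rz": 0, "jaw": 255},
    {"dx": 0, "dy": 0, "dz": 0, "rx": 0, "ry": 0, "rz": 0, "jaw": 255},
  ],
)

```text
clock: 11.35
ee_pos: [0.5243, 0.1884, -0.0073]
tool_rot: [1.0, -0.016, 0.001, -0.0]
wrist_force: [0.1, -5.2, 5.8]
gripper_width: 0.179
grip_force: 79.5
```

Request:
apply_moves(
  deltas=[
    {"dx": 0, "dy": 0.08, "dz": 0, "rx": 0, "ry": 0, "rz": 0, "jaw": 255},
    {"dx": 0, "dy": 0, "dz": 0.1, "rx": 0, "ry": 0, "rz": 0, "jaw": 255},
    {"dx": 0, "dy": 0, "dz": 0.1, "rx": 0, "ry": 0, "rz": 0, "jaw": 255},
    {"dx": 0, "dy": 0, "dz": 0, "rx": 0, "ry": 0, "rz": 0, "jaw": 255},
    {"dx": 0, "dy": 0, "dz": 0, "rx": 0, "ry": 0, "rz": 0, "jaw": 255},
  ],
)

```text
clock: 11.85
ee_pos: [0.5243, 0.188, -0.0082]
tool_rot: [1.0, -0.016, 0.001, -0.0]
wrist_force: [-4.7, -2.8, 22.5]
gripper_width: 0.179
grip_force: 81.5
```

```bash
cat > rings.py <<'E'
from h import *
s=telemetry.read_state(); f=grab_frame('wrist'); M=R.from_quat(s['tool_rot']).as_matrix()
print(s['clock'],s['ee_pos'],s['wrist_force'])
h=cv2.cvtColor(f['pixels'],cv2.COLOR_RGB2HSV); m=cv2.inRange(h,(108,120,60),(130,255,255))
n,l,st,c=cv2.connectedComponentsWithStats(m)
for i in range(1,n):
    if st[i,4]>15: p=at_depth(f,c[i],s);print('blue',st[i],'z34',at_z(f,c[i],.0335,s).round(4),'dep',p.round(4),'tool',np.round(M.T@(p-s['ee_pos']),4))
E
python3 rings.py
```

```text
11.85 [ 0.52434315  0.18800022 -0.00821476] [-4.69819741 -2.8010007  22.45761162]
blue [396 183  41  10 281] z34 [0.5566 0.1192 0.0335] dep [0.5572 0.1204 0.0357] tool [ 0.0351  0.0665 -0.0438]
blue [ 68 184  40   9 265] z34 [0.5604 0.2528 0.0335] dep [0.561  0.2514 0.036 ] tool [ 0.0348 -0.0646 -0.0441]
blue [230 185  44   9 294] z34 [0.5579 0.1861 0.0335] dep [0.5583 0.1861 0.0349] tool [ 0.0341  0.0009 -0.0431]
blue [114 327  13  11  63] z34 [0.491  0.2491 0.0335] dep [0.4907 0.2493 0.0331] tool [-0.0355 -0.0602 -0.0414]
blue [232 326  40  16 226] z34 [0.4878 0.1883 0.0335] dep [0.4889 0.1882 0.0349] tool [-0.0353  0.0009 -0.0432]
blue [378 327  12  10  57] z34 [0.4874 0.127  0.0335] dep [0.4872 0.1269 0.0333] tool [-0.0351  0.0622 -0.0416]
```

The driver is level with its neighbours, and 22 N up shows it is on the floor. I'll release, back off and verify.

Request:
apply_moves(
  deltas=[
    {"dx": 0, "dy": 0, "dz": -0.05, "rx": 0, "ry": 0, "rz": 0, "jaw": 170},
    {"dx": 0, "dy": 0, "dz": 0, "rx": 0, "ry": 0, "rz": 0, "jaw": 150},
    {"dx": 0, "dy": 0, "dz": 0, "rx": 0, "ry": 0, "rz": 0, "jaw": 150},
    {"dx": 0, "dy": 0, "dz": 0, "rx": 0, "ry": 0, "rz": 0, "jaw": 150},
    {"dx": 0, "dy": 0, "dz": -1, "rx": 0, "ry": 0, "rz": 0, "jaw": 150},
    {"dx": 0, "dy": 0, "dz": -2, "rx": 0, "ry": 0, "rz": 0, "jaw": 150},
    {"dx": 0, "dy": 0, "dz": -3, "rx": 0, "ry": 0, "rz": 0, "jaw": 150},
    {"dx": 0, "dy": 0, "dz": -3, "rx": 0, "ry": 0, "rz": 0, "jaw": 150},
    {"dx": 0, "dy": 0, "dz": 0, "rx": 0, "ry": 0, "rz": 0, "jaw": 150},
    {"dx": 0, "dy": 0, "dz": 0, "rx": 0, "ry": 0, "rz": 0, "jaw": 150},
  ],
)

```text
clock: 12.9
ee_pos: [0.5237, 0.1879, 0.0812]
tool_rot: [1.0, -0.016, 0.001, -0.0]
wrist_force: [-0.3, -0.6, 0.4]
gripper_width: 0.412
grip_force: 0.0
```

```bash
python3 rings.py
```

```text
12.9 [0.52370773 0.18792508 0.08116756] [-0.31151284 -0.62304831  0.3958265 ]
blue [340 151  25   5  87] z34 [0.5566 0.1185 0.0335] dep [0.5569 0.1191 0.0354] tool [0.0353 0.0678 0.0458]
blue [139 152  25   5  96] z34 [0.5603 0.2534 0.0335] dep [0.5606 0.2528 0.0354] tool [ 0.0348 -0.066   0.0459]
blue [239 153  27   4  98] z34 [0.5579 0.1859 0.0335] dep [0.5581 0.1858 0.0351] tool [0.0344 0.001  0.0461]
blue [148 247  23   6  85] z34 [0.4902 0.2556 0.0335] dep [0.4912 0.2549 0.0356] tool [-0.0347 -0.0659  0.0455]
blue [240 247  25   7  87] z34 [0.4877 0.1879 0.0335] dep [0.4885 0.1878 0.0353] tool [-0.0352  0.0012  0.0458]
blue [333 246  24   7  92] z34 [0.4864 0.1206 0.0335] dep [0.4871 0.1211 0.035 ] tool [-0.0346  0.068   0.0461]
```

The handle's rings are level with the neighbours' (35.2 mm against 35.3 mm), centred within 1 mm, and parallel. The gripper is clear.

```bash
python3 -c "
from cell import order; print(order.sign_off())"
```

```text
the job is handed in; nothing more can be done
None
```

The chrome screwdriver is pressed home in the middle cutout, level with its neighbours and within about 1 mm by the last wrist measurement; it is released and the job is handed in (no verdict came back), and I never moved the arm onto the capacitor tray or the spring dish, though I did not re-measure them at the end.

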